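# Balance the loaded beam on the fulcrum

## Task

Take the loaded steel beam off its sloping rest under the bench light, find where it balances by a small trial lift and shifting your grip, and, holding it at its balance point with that point over the fulcrum post, lower it across the post's flat top and let go, so that it stays there level, resting on the post alone. Keep the beam close to level from end to end the whole time, and leave the other things on the bench where they are.

Things in the scene. Friction and masses are not known exactly. Their poses are not given: they have to be found in the camera images.
- beam_mid (a point): Middle (along, across, up) of the loose plain steel beam: 200 long (its y, level), 30 wide (x), 40 high (z); ~0.8 kg. z starts square to the 30 degree slope and must end up. Ballast sealed inside, fixed in a run but placed anew each time: the balance point lies anywhere from 44 mm on the -y side to 52 mm on the +y side of this point; looks do not tell. Long sides are free to grasp.
- beam_block (a point): Middle of the dark steel block forming the last 28 at the beam's +y end: 30 wide, flush below with the beam, but 50 high, so it stands 10 above the bar. The beam's other end has a flush black cap. This point is 86 from the beam's middle, 25 above its underside.
- rest: Wooden sloping rest, fixed; origin on the bench under its middle, x uphill (roughly away from the robot), z up. Its board, 110 up the slope by 240 (y), rises 30 degrees towards +x, its surface 48 above the bench over the origin. The beam lies over its middle along y; two stops 14 high, 18 wide, at y = -92 and 92, hold the beam's downhill side.
- light (a point): Middle of the underside of the bench light bar fixed over the rest: 184 above the bench, 290 long (rest's y), from 7 to 33 uphill of the rest's origin, 22 thick, on two upright posts, 12 thick, 20 uphill, at y = -129 and 129. It blocks a tool coming straight down on the beam: come in and leave square to the slope, leaning back about 30 degrees.
- fulcrum_top (a point): Centre of the flat top of the fixed steel fulcrum post, 70 above the bench. The top is 20 along its y and 26 along its x; the beam goes across it, its length along the fulcrum's y (either way round), centred over it in x. The post is 26 by 20, with two sloping props on its +y and -y sides, on a base plate 100 (x) by 120 (y), 10 thick.
- flask: Bystander: glass conical flask, 76 across the base, 95 high; origin under its centre.
- battery_a: Bystander: blue block battery lying flat, 49 x 26 x 18 high; origin under its centre.
- battery_b: Bystander: a second blue block battery, 49 x 26 x 18 high; origin under its centre.
- circuit: Bystander: green circuit board, 50 x 70, parts up to 16 high; origin under its centre.
- paints: Bystander: strip of six little paint pots, 52 x 80 x 29 high; origin under its centre.
- glue: Bystander: white glue bottle, 40 across, 110 high; origin under its centre.
There are look-alikes about, which are no part of the job. Of the things that look like the part that bears beam_mid, the larger one is meant. What is shaped like the part that bears fulcrum_top but green is not meant.

How it is judged (in metres and radians):
On the way, in this order (a step that is already met when the one before it is completed fails the run):
1. the beam is held clear of the rest, its middle more than 100 mm above the bench (height (world z) of beam_mid above 0.1 m and contact force between beam and rest below 0.1 N and contact force between the fingers and beam above 1 N), for 0.3 s.
2. the beam, held with the grasp point within 22 mm of the fulcrum's centre both ways, touches the fulcrum's top, level within 8 degrees (contact force between beam and fulcrum above 0.3 N and contact force between the fingers and beam above 1 N and x of the grasp point in the frame of fulcrum_top between -0.022 and 0.022 m and y of the grasp point in the frame of fulcrum_top between -0.022 and 0.022 m and angle between beam_mid's own y axis and vertical between 1.431 and 1.711 rad), for 0.1 s.
At the end, for the whole second after the job is handed in: The beam rests balanced on the fulcrum's flat top alone: upright within 5 degrees and level end to end within 4 degrees, its middle 20 mm (within 4) above the top and within 12 mm of it in the fulcrum's x, its length within 15 degrees of the fulcrum's y, still and released (z of beam_mid in the frame of fulcrum_top between 0.016 and 0.024 m and x of beam_mid in the frame of fulcrum_top between -0.012 and 0.012 m and angle between beam_mid's own y axis and vertical between 1.501 and 1.641 rad and angle between beam_mid's own z axis and vertical below 0.09 rad and angle between the y axis of beam_mid and the y axis of fulcrum_top, either way round below 0.26 rad and contact force between beam and fulcrum above 2 N and linear speed of beam below 0.02 m/s and angular speed of beam below 0.1 rad/s); the robot touches nothing.
It fails at once if the beam's long axis tips more than 17 degrees from level (angle between beam_mid's own y axis and vertical below 1.274 rad or angle between beam_mid's own y axis and vertical above 1.868 rad).
It fails at once if a bystander is moved more than 25 mm (distance of any of flask, battery_a, battery_b, circuit, paints, glue from where it was at the start of the episode above 0.025 m).
It also fails if it takes over 61 s, if anything falls off the work surface, if the arm or the gripper's body presses on something with over 40 N, if the wrist force passes 120 N, or if a joint passes its speed limit or range.

## Robot

A 6-joint arm with a two-finger parallel gripper is mounted at the origin on the work surface. World frame = base frame: x ahead of the robot, y to its left, z up, the work surface at z = 0. Lengths are in m, angles in degrees, forces in N, time in s.
With the tool pointing down it reaches from about 0.35 to 1 m from the base axis. Payload 7.1 kg.
Tool frame: the origin (TCP) lies at the very end of the fingers, on their centre line; the grasp point (between the pads) lies 19 mm behind it; z points along the fingers, y is the line along which they close (so a half turn about z gives the same grasp; the last joint's range is limited). The gripper opens to 85 mm and grips with 20 to 120 N. Pads are 22 mm wide; open, the fingers measure 114 mm over their backs; the gripper's body (76 mm by 85 mm) begins 54 mm behind the grasp point. The pads swing forward as they close: fully open they stand 13 mm farther back than shut.
Start: joints at [63.14, 24.242, 93.386, -0, 62.372, -1.089], TCP at [0.272, 0.563, 0.231] pointing down, gripper open.
Joint ranges: [-172.04, 172.04], [-51.8, 120.97], [4.93, 147.93], [-75.15, 255.16], [6.16, 154.13], [-145.62, 145.62]. Speed limits (degrees/s): [136.94, 136.94, 172.46, 180, 180, 180].

## Interface

Orientations are given as a 3x3 rotation matrix whose columns are the frame's x, y, z axes.
In Python, from station import monitor, capture, job, finder gives the robot as it stands.
- The arm moves only by the tool play_rows, never from a script. Its arguments are lists of equal length, an entry for each row: "dp": the shift along the world's x, y, z in cm, a list of three; "delta_rot": the turn, a rotation vector about the world's x, y, z in rad, a list of three. In form: {"dp": [[x, y, z], ...], "delta_rot": [[wx, wy, wz], ...]}. A call has 1 to 5 rows; each row is the pose to reach, as a shift and turn from the pose commanded when the call began; what a row does not reach only later rows make up. A row lasts 1/10 s, in which the tool goes at most 50 mm and 8.59 degrees, less where a joint would pass 70% of its speed; a pose out of reach is approached as far as the arm can. A call with a gripper value outside its range is refused whole. "hand" is the finger opening in cm, from 0 to 8.54, set as the call begins (left out, the last holds). The fingers move at their own pace and stop on an object; "grip_force" is the grip in N (left out, the last holds). Time passes only in rows, so rows that repeat a pose let the fingers close. It gives the time, the measured TCP pose, the force, the opening and the grip force at its end, in the units of the state.
- monitor.get_obs(): the state, without advancing time (a new reading comes with each control period).
- capture(name): name is "side" or "top"; returns a dict with "pixels" (384x512x3 uint8, blue, green, red), "intrinsics" (3x3 intrinsics, pixels), "world_to_cam" (4x4, takes a point from world to camera coordinates). Camera axes: x right, y up, looking along -z (the intrinsics and any distortion apply to the point x, -y, -z); pixel columns grow to the right and rows downward; lengths in m; the calibration is good to about 2 mm. A picture is of the moment at which its call begins. There is no depth.
- job.finish_job(): hands the job in; it is judged then, once.
Trained networks look in the newest picture that a camera, given by its name, has taken for a name from the list of things; names that differ only in an ending like _2 or _b are one class to them, and where a whole thing is asked for, a point or a joint stands for the part that bears it (a point fixed in the world has none). Each returns a list of dicts, best first, with "confidence" (0 to 1); they miss things now and then, are a little off and sometimes report something else, mostly with a low value. They report only what shows in the picture. A call takes as long as a camera call. They do not tell look-alikes from the thing itself.
- finder.search_frame(camera, thing): "bbox" ([centre column, centre row, width, height] in pixels, round what is visible of it).
- finder.trace(camera, thing): "mask" (384x512 bool, what is visible of it) and "bbox" ([centre column, centre row, width, height] in pixels, round what is visible of it).
The state is a dict: "clock": time; "joint_positions": joint angles; "qvel": joint speeds; "effort": joint torques, N m; "tool_pos": TCP position; "tool_rot": TCP orientation; "contact_force": force on the tool from outside, world axes, zero at the start; "torque": the same for the moment, N m; "width": finger opening in m; "gripper_force": force on a finger pad.
Only numpy, scipy, OpenCV 4.12 (cv2) and the standard library are available. Lean on these libraries where they do the work, as an engineer would, in place of code of your own. Each camera call takes 0.05 s, during which the arm holds its last target. There are 200 camera calls.

## Working session

There is one attempt and no reset: what is moved stays moved. The work goes in short steps, Python scripts to look and compute and a tool call to move; the robot and the scene stay as the last step left them, time stands still between calls to the robot, and variables do not carry over. Pictures are saved under pics/ and viewed, at most 10 in all, crops included, and the job is handed in when it is done.

Besides the shell and the picture viewer there is one more tool, called after "Emit:" in YAML: its name, and indented under it one key for each argument. play_rows: Moves the arm, as the interface text tells. Its arguments: {"type":"object","properties":{"dp":{"type":"array","items":{"type":"array","items":{"type":"number"}}},"delta_rot":{"type":"array","items":{"type":"array","items":{"type":"number"}}},"hand":{"type":"number"},"grip_force":{"type":"number"}},"required":["dp","delta_rot"]}

```bash
mkdir -p pics; ls; python3 - <<'E'
from station import monitor, capture, job, finder
import cv2,numpy as np,json
np.set_printoptions(precision=4,suppress=True)
for c in ["side","top"]:
    r=capture(c); cv2.imwrite(f"pics/{c}0.png",r["pixels"])
    print(c,r["intrinsics"],r["world_to_cam"],[k for k in r])
    for t in ["beam_mid","beam_block","rest","light","fulcrum_top","flask","battery_a","circuit","paints","glue"]:
        print(t,[(np.round(d["bbox"]).astype(int).tolist(),round(d["confidence"],2)) for d in finder.search_frame(c,t)])
print(monitor.get_obs())
E
```

```text
pics
side [[430.4751   0.     259.8185]
 [  0.     430.4751 193.3802]
 [  0.       0.       1.    ]] [[-0.988  -0.1538  0.0149  0.5553]
 [ 0.1202 -0.704   0.6999 -0.1712]
 [-0.0972  0.6933  0.7141 -1.1657]
 [ 0.      0.      0.      1.    ]] ['pixels', 'intrinsics', 'world_to_cam']
beam_mid [([177, 310, 17, 56], 0.76), ([251, 296, 26, 85], 0.66), ([206, 176, 17, 29], 0.53)]
beam_block [([177, 312, 18, 61], 0.9), ([251, 297, 31, 85], 0.89), ([337, 202, 18, 24], 0.67)]
rest [([240, 282, 59, 158], 0.75)]
light [([242, 285, 66, 158], 0.76), ([206, 177, 18, 26], 0.7)]
fulcrum_top [([283, 180, 35, 36], 0.8), ([204, 209, 27, 31], 0.57), ([325, 149, 32, 30], 0.56)]
flask [([204, 208, 26, 34], 0.76)]
battery_a [([327, 232, 12, 22], 0.76), ([262, 229, 19, 13], 0.67)]
circuit [([338, 201, 18, 22], 0.59)]
paints [([329, 304, 26, 39], 0.87)]
glue [([205, 175, 15, 33], 0.55)]
top [[361.2436   0.     255.6611]
 [  0.     361.2436 189.5909]
 [  0.       0.       1.    ]] [[-0.0207 -0.9998 -0.0054  0.0052]
 [ 0.9979 -0.021   0.0612 -0.5774]
 [-0.0613 -0.0042  0.9981 -1.0075]
 [ 0.      0.      0.    
[... 430 characters left out ...]
[260, 263, 19, 11], 0.62)]
circuit [([308, 271, 25, 18], 0.64)]
paints [([180, 269, 34, 22], 0.65), ([259, 262, 21, 12], 0.18)]
glue []
{'clock': 1.1, 'joint_positions': array([63.1389, 24.2429, 93.3853,  0.0017, 62.3739, -1.0891]), 'qvel': array([ 0.0776, -0.0155,  0.0878,  0.0231, -0.0569,  0.0598]), 'effort': array([ -0.0009, -55.7358, -28.2138,   0.    ,   0.0007,  -0.    ]), 'tool_pos': array([0.2717, 0.5628, 0.2313]), 'tool_rot': array([[-0.9005,  0.4348, -0.    ],
       [ 0.4348,  0.9005, -0.    ],
       [ 0.    , -0.    , -1.    ]]), 'contact_force': array([-0.9701, -0.3229,  0.6164]), 'torque': array([-0.0179, -0.0567, -0.0119]), 'gripper_force': 0.0, 'width': 0.08552897255734959}
```

```bash
python3 - <<'E'
import cv2
a=cv2.imread("pics/side0.png")[120:384,130:380];b=cv2.imread("pics/top0.png")[110:300,70:450]
cv2.imwrite("pics/s0.png",cv2.resize(a,None,fx=2.25,fy=2.25,interpolation=3));cv2.imwrite("pics/t0.png",cv2.resize(b,None,fx=2.1,fy=2.1,interpolation=3))
E
```

```text
(no output)
```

View pics/s0.png

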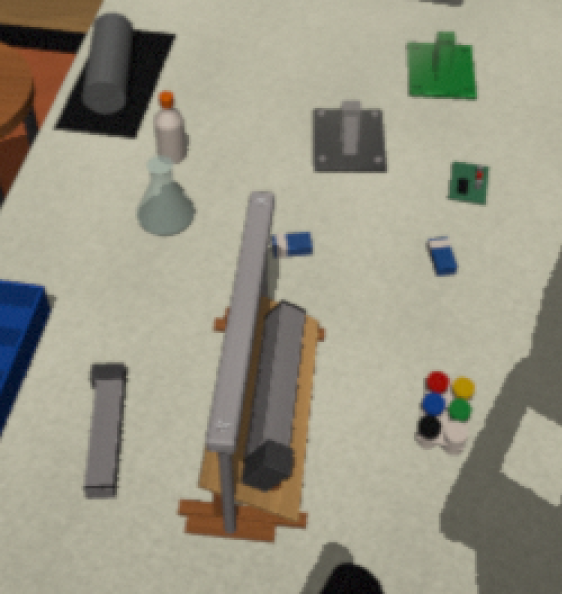

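View pics/t0.png

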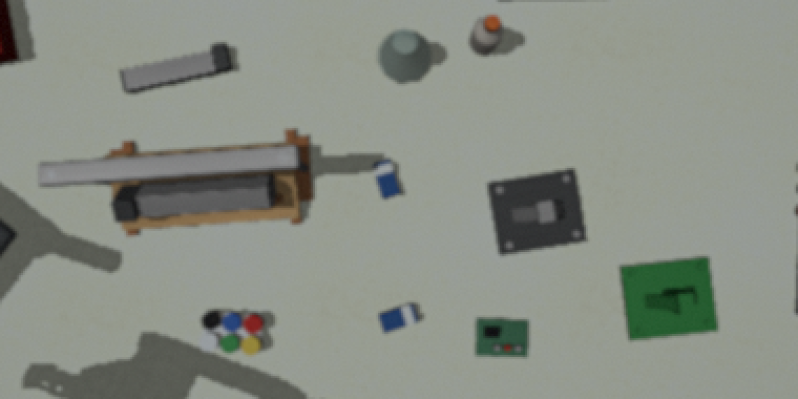

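```bash
cat > h.py <<'E'
import numpy as np,cv2
from scipy.optimize import least_squares
from scipy.spatial.transform import Rotation as R
np.set_printoptions(precision=4,suppress=True)
K={"side":np.array([[430.4751,0,259.8185],[0,430.4751,193.3802],[0,0,1]]),"top":np.array([[361.2436,0,255.6611],[0,361.2436,189.5909],[0,0,1]])}
from station import capture
def grab(c):
    r=capture(c); return r["pixels"],r["world_to_cam"],r["intrinsics"]
def proj(P,W,K):
    P=np.atleast_2d(P); q=P@W[:3,:3].T+W[:3,3]; u=np.c_[q[:,0],-q[:,1],-q[:,2]]@K.T
    return u[:,:2]/u[:,2:]
def body(p,pts): # p x,y,yaw
    return np.asarray(pts)@R.from_euler('z',p[2]).as_matrix().T+[p[0],p[1],0]
def box(lo,hi): return np.array([[x,y,z] for x in(lo[0],hi[0]) for y in (lo[1],hi[1]) for z in (lo[2],hi[2])])
S30=R.from_euler('y',-30,degrees=True).as_matrix()
REST_BOARD=np.array([[a,b,0] for a in(-.055,.055) for b in (-.12,.12)])@S30.T+[0,0,.048]
E
cat > a.py <<'E'
from h import *
im={};W={}
for c in("side","top"):
    im[c],W[c],K[c]=grab(c)
T=lambda l:np.array(l)/2.1+[70,110]
S=lambda l:np.array(l)/2.25+[130,120]
def fit(obs,p0):
    f=lambda p:np.concatenate([(proj(body(p,m),W[c],K[c])-u).ravel() for c,m,u in obs])
    s=least_squares(f,p0,loss='soft_l1'); print(s.x,np.degrees(s.x[2]),"res",np.round(f(s.x).reshape(-1,2),1).tolist()); return s.x
L=[[.033,.145,.206],[.007,.145,.206],[.033,-.145,.206],[.007,-.145,.206]]
r=fit([("top",L,T([[38,162],[40,187],[297,146],[298,171]])),("side",[L[i] for i in(0,1,2,3)],S([[208,440],[233,448],[249,192],[274,195]]))],[.55,.28,0])
B=[[.05,.06,.01],[.05,-.06,.01],[-.05,-.06,.01],[-.05,.06,.01]]
f=fit([("top",B,T([[488,182],[573,169],[585,240],[501,254]])),("side",[B[1],B[2],B[3],B[0]],S([[313,110],[383,109],[386,171],[315,168]]))],[.55,-.2,0])
beam=np.vstack([box([-.015,-.1,0],[.015,.1,.04]),box([-.015,.072,0],[.015,.1,.05])])@S30.T+[0,0,.048]
for c in im:
    v=im[c].copy(); v=cv2.resize(v,None,fx=4,fy=4,interpolation=3)
    def hull(pts,col): cv2.polylines(v,[cv2.convexHull(((proj(pts,W[c],K[c])+.5)*4-.5).astype(np.int32))],True,col,1)
    hull(body(r,L),(0,255,0)); hull(body(r,REST_BOARD),(0,255,255)); hull(body(r,beam[:8]),(0,0,255));hull(body(r,beam[8:]),(255,0,255))
    hull(body(f,B),(0,255,0)); hull(body(f,box([-.013,-.01,.0],[.013,.01,.07])),(0,0,255)); hull(body(f,box([-.013,-.01,.07],[.013,.01,.07])),(255,255,0))
    if c=="side": o=v[660:1520,700:1280]; a=o[:, :]
    else: b=v[640:960,360:1400]
a=cv2.resize(a,None,fx=.69,fy=.69,interpolation=3); 
cv2.imwrite("pics/ov_s.png",a); cv2.imwrite("pics/ov_t.png",cv2.resize(b,(800,246)))
E
python3 a.py
```

```text
[0.5527 0.2392 0.0482] 2.7588912391109695 res [[-1.8, 0.5], [-2.3, -0.3], [-0.6, -0.5], [-0.4, -1.3], [-1.4, -0.1], [1.3, -2.2], [1.3, -2.0], [1.2, -2.4]]
[ 0.5135 -0.2027  0.1384] 7.9282911226527935 res [[-1.2, 0.0], [-0.2, -0.4], [0.2, 0.5], [-1.5, 0.5], [0.1, -1.5], [-0.1, -0.4], [0.5, -1.4], [-0.9, -0.8]]
```

View pics/ov_s.png

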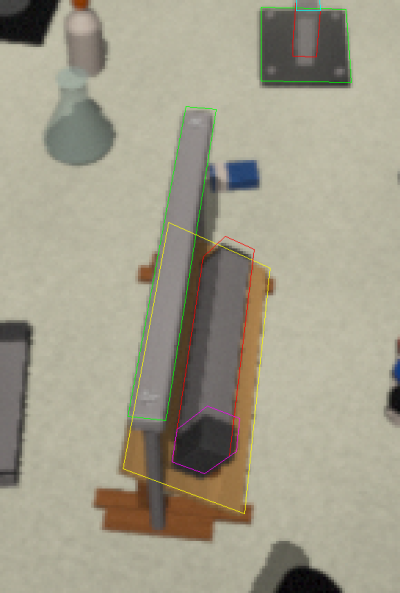

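View pics/ov_t.png

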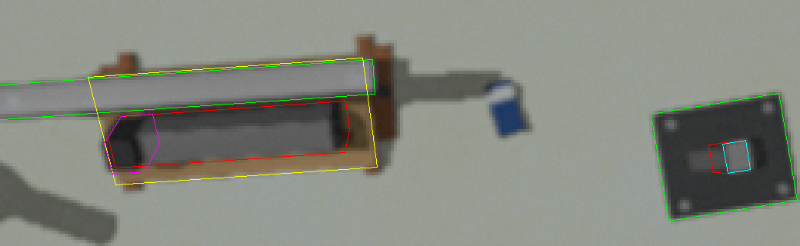

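```bash
python3 - <<'E'
import cv2,numpy as np
a=cv2.imread("pics/side0.png");b=cv2.imread("pics/top0.png")
f=lambda i,c,r:cv2.resize(i[r:r+37,c:c+50],(400,296),interpolation=cv2.INTER_CUBIC)
o=np.vstack([np.hstack([f(a,220,305),f(a,232,240)]),np.hstack([f(b,115,182),f(b,175,182)])])
o=cv2.convertScaleAbs(o,alpha=1.5,beta=10)
for i in range(0,800,80): cv2.line(o,(i,0),(i,4),(0,0,255));cv2.line(o,(i,296),(i,300),(0,0,255))
cv2.imwrite("pics/z.png",o)
E
```

```text
(no output)
```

View pics/z.png

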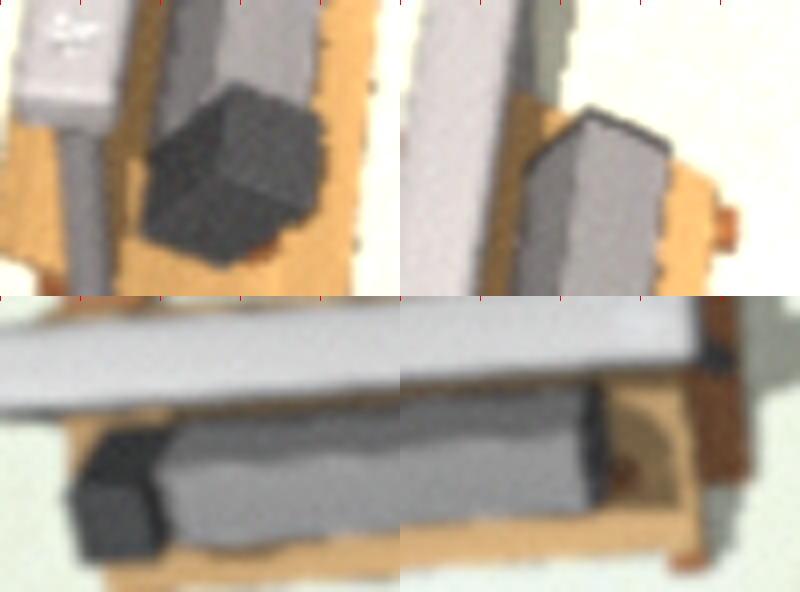

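```bash
cat > b.py <<'E'
from h import *
W={};
for c in("side","top"): _,W[c],K[c]=grab(c)
o=[]
def add(c,o0,l):
    for m,u in l: o.append((c,m,np.array(o0)+(np.array(u)+.5)/8-.5))
A=.015
add("side",(220,305),[((A,.1,.05),(218,180)),((A,.072,.05),(238,82)),((-A,.072,.05),(322,115)),((-A,.1,.05),(308,212)),((A,.1,0),(142,236)),((-A,.1,0),(225,268))])
add("side",(232,240),[((A,-.1,.04),(190,107)),((-A,-.1,.04),(271,148)),((A,-.1,0),(125,165))])
add("top",(115,182),[((A,.1,.05),(88,189)),((-A,.1,.05),(82,266)),((-A,.072,.05),(160,264)),((A,.072,.05),(150,188)),((A,.1,0),(112,134))])
add("top",(175,182),[((A,-.1,.04),(185,140)),((-A,-.1,.04),(188,210)),((A,-.1,0),(203,87))])
def run(cams,free):
    oo=[q for q in o if q[0] in cams]
    def f(p):
        z=p[3] if free else .048
        r=[]
        for c,m,u in oo:
            P=body(p[:3],np.array([m])@S30.T)+[0,0,z]; r.append(proj(P,W[c],K[c])[0]-u)
        return np.concatenate(r)
    s=least_squares(f,[.55,.24,.04,.048][:4 if free else 3],loss='soft_l1'); print(cams,free,s.x,"rms",np.sqrt(np.mean(s.fun**2)));
    if len(cams)==2: print(np.round(f(s.x).reshape(-1,2),1).tolist())
for cs in (["side"],["top"],["side","top"]):
    for fr in (0,1): run(cs,fr)
E
python3 b.py
```

```text
['side'] 0 [0.5541 0.2462 0.0486] rms 0.6781070445498473
['side'] 1 [0.5554 0.2382 0.0481 0.0336] rms 0.5446290248896248
['top'] 0 [0.5544 0.2433 0.0435] rms 1.2625167888817888
['top'] 1 [0.5551 0.2523 0.0448 0.0161] rms 0.8718760003237215
['side', 'top'] 0 [0.5543 0.2452 0.0469] rms 1.0959148769062992
[[0.1, -1.0], [-0.8, -0.7], [0.6, -0.2], [0.9, -0.3], [-1.7, 0.3], [-0.2, 0.7], [0.0, -0.8], [0.3, -1.3], [0.1, -0.5], [-4.3, 0.5], [-1.0, 0.8], [-0.2, 0.3], [-1.4, -0.1], [-1.8, -1.5], [0.4, -0.3], [1.5, 0.8], [-0.2, -0.5]]
['side', 'top'] 1 [0.5545 0.2441 0.0466 0.0436] rms 0.9263593554838265
[[0.0, -0.5], [-0.8, -0.2], [0.5, 0.3], [0.9, 0.1], [-1.6, 0.7], [-0.2, 1.1], [0.0, -0.1], [0.2, -0.6], [0.1, 0.1], [-3.2, 0.5], [0.0, 0.7], [0.8, 0.2], [-0.4, -0.1], [-0.8, -1.5], [1.1, -0.4], [2.2, 0.8], [0.5, -0.5]]
```

```bash
cat >> h.py <<'E'
BASE=np.array([.5543,.245,.048]); BYAW=.0469
def grasp_pose(yb,n,tilt=30,base=BASE,yaw=BYAW):
    "TCP so that the grasp point is yb along the beam, n above its underside"
    M=R.from_euler('z',yaw).as_matrix()@R.from_euler('y',-tilt,degrees=True).as_matrix()
    Rt=M@np.array([[0,1,0],[1,0,0],[0,0,-1.]])  # columns x_t=beam y, y_t=a, z_t=-n
    return base+M@[0,yb,n-.019],Rt
def step(p,Rt):
    from station import monitor
    s=monitor.get_obs()
    rv=R.from_matrix(Rt@s["tool_rot"].T).as_rotvec()
    print("t",s["clock"],"dp cm",np.round((p-s["tool_pos"])*100,2),"rot",np.round(rv,4),np.linalg.norm(rv),"F",s["contact_force"],"T",s["torque"],"w",s["width"],"J",s["joint_positions"])
E
python3 -c "
from h import *
step(*grasp_pose(.004,.22))"
```

```text
t 1.3 dp cm [ 18.2  -31.85  -0.93] rot [ 0.3028 -0.4582 -1.0485] 1.1835992632120418 F [-0.449   0.5559 -0.1989] T [-0.0017 -0.0345 -0.0036] w 0.08548457544488806 J [63.1405 24.2415 93.3865 -0.0008 62.3737 -1.0885]
```

Emit:
play_rows:
  dp:
    - [1.8,-3.2,1]
    - [3.6,-6.4,2]
    - [5.4,-9.6,2]
    - [7.2,-12.8,2]
    - [9,-16,2]
  delta_rot:
    - [0.03,-0.046,-0.105]
    - [0.06,-0.092,-0.21]
    - [0.09,-0.138,-0.315]
    - [0.12,-0.184,-0.42]
    - [0.15,-0.23,-0.525]
  hand: 6.2

```text
clock: 1.8
tool_pos: [0.3623, 0.4015, 0.2517]
tool_rot: [[-0.546, 0.798, 0.257], [0.835, 0.544, 0.084], [-0.073, 0.261, -0.963]]
contact_force: [0.0, 0.8, 0.5]
width: 0.062
gripper_force: 0.0
```

Emit:
play_rows:
  dp:
    - [1.8,-3.2,0]
    - [3.6,-6.4,0]
    - [5.4,-9.6,-1]
    - [7.2,-12.8,-2]
    - [9.2,-15.9,-2.9]
  delta_rot:
    - [0.03,-0.046,-0.105]
    - [0.06,-0.092,-0.21]
    - [0.09,-0.138,-0.315]
    - [0.12,-0.184,-0.42]
    - [0.1528,-0.2282,-0.5235]

```text
clock: 2.3
tool_pos: [0.4539, 0.2426, 0.2224]
tool_rot: [[-0.043, 0.865, 0.501], [0.999, 0.036, 0.024], [0.002, 0.501, -0.865]]
contact_force: [0.7, 0.5, -0.3]
width: 0.062
gripper_force: 0.0
```

```bash
python3 -c "
from h import *
step(*grasp_pose(.004,.22)); step(*grasp_pose(.004,.10));step(*grasp_pose(.004,.026))"
```

```text
t 2.3 dp cm [-0.02  0.17 -0.03] rot [-0.0025  0.0011  0.004 ] 0.004862345991947769 F [ 0.7147  0.4675 -0.3048] T [-0.0463  0.1527 -0.0365] w 0.062000077676739866 J [ 36.0563   8.2907 124.5912 -38.2654  26.4173  65.1871]
t 2.3 dp cm [  5.97   0.45 -10.42] rot [-0.0025  0.0011  0.004 ] 0.004862345991947769 F [ 0.7147  0.4675 -0.3048] T [-0.0463  0.1527 -0.0365] w 0.062000077676739866 J [ 36.0563   8.2907 124.5912 -38.2654  26.4173  65.1871]
t 2.3 dp cm [  9.67   0.62 -16.83] rot [-0.0025  0.0011  0.004 ] 0.004862345991947769 F [ 0.7147  0.4675 -0.3048] T [-0.0463  0.1527 -0.0365] w 0.062000077676739866 J [ 36.0563   8.2907 124.5912 -38.2654  26.4173  65.1871]
```

Emit:
play_rows:
  dp:
    - [1.5,0.2,-2.6]
    - [3,0.3,-5.2]
    - [4.5,0.4,-7.8]
    - [6,0.5,-10.4]
    - [6,0.5,-10.4]
  delta_rot:
    - [0,0,0]
    - [0,0,0]
    - [0,0,0.002]
    - [0,0,0.004]
    - [0,0,0.004]

```text
clock: 2.8
tool_pos: [0.5138, 0.248, 0.1153]
tool_rot: [[-0.05, 0.867, 0.495], [0.999, 0.044, 0.023], [-0.002, 0.496, -0.868]]
contact_force: [-0.0, -0.2, 0.1]
width: 0.062
gripper_force: 0.0
```

```bash
cat > v.py <<'E'
from h import *
import sys
from station import monitor
n=sys.argv[1]
im,W,K1=grab("side");i2,W2,K2=grab("top")
a=cv2.resize(im[190:350,180:300],None,fx=3.7,fy=3.7,interpolation=3)
b=cv2.resize(i2[170:240,110:220],None,fx=3.1,fy=3.1,interpolation=3)
o=np.zeros((600,800,3),np.uint8); o[:a.shape[0],:a.shape[1]]=a; o[:b.shape[0],450:450+b.shape[1]]=b
cv2.imwrite(f"pics/{n}.png",o)
s=monitor.get_obs();print(s["clock"],s["tool_pos"],s["contact_force"],s["torque"])
E
python3 v.py pre;python3 -c "
from h import *
step(*grasp_pose(.004,.026))"
```

```text
2.9 [0.5134 0.2485 0.118 ] [-0.1648 -0.8164  0.3598] [ 0.0072  0.2131 -0.0156]
t 2.9 dp cm [ 3.72  0.03 -6.4 ] rot [ 0.0006 -0.002  -0.0032] 0.0037954156508162164 F [-0.1648 -0.8164  0.3598] T [ 0.0072  0.2131 -0.0156] w 0.06188072799737296 J [ 31.9878  24.3116 122.0246 -63.9953  15.679   88.8937]
```

View pics/pre.png

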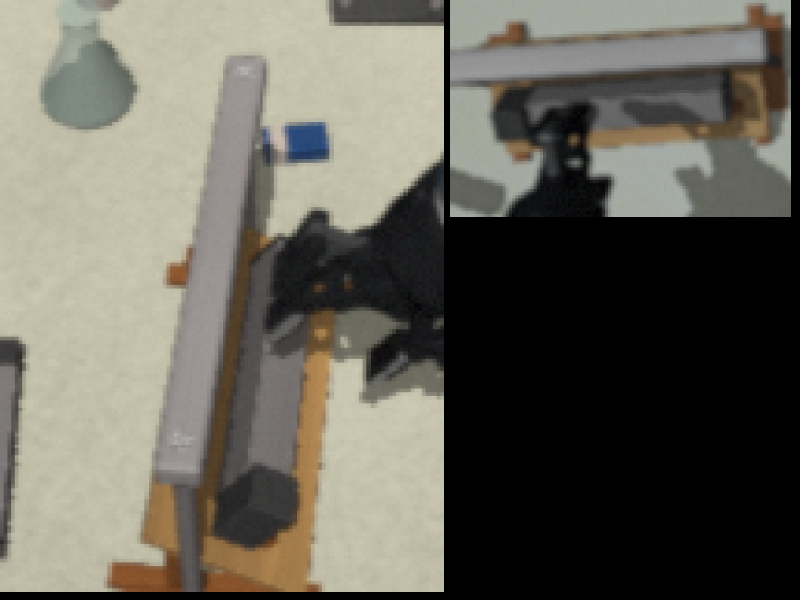

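```bash
cat > kin.py <<'E'
from h import *
E=lambda s,a:R.from_euler(s,a,degrees=True).as_matrix()
def fk(J,p):
    d1,a1,L2,a3,L3,d6=p
    A=E('z',J[0]);B=A@E('y',J[1]);C=B@E('y',J[2]);D=C@E('z',J[3])@E('y',J[4])@E('z',J[5])
    return A@[a1,0,d1]+B@[0,0,L2]+C@[a3,0,L3]+D@[0,0,d6],D
obs=[([63.14,24.242,93.386,0,62.372,-1.089],[.272,.563,.231]),([36.0563,8.2907,124.5912,-38.2654,26.4173,65.1871],[.4541,.2409,.2227]),([31.9878,24.3116,122.0246,-63.9953,15.679,88.8937],[.5134,.2485,.118])]
s=least_squares(lambda p:np.concatenate([fk(J,p)[0]-x for J,x in obs]+[1e-3*(np.array(p)-[.4,0,.4,0,.4,.25])]),[.4,0,.4,0,.4,.25])
P=s.x
if __name__=="__main__":
    print(P)
    for J,x in obs: q,D=fk(J,P); print(q-x,D[:,1],D[:,2])
lo=np.array([-172,-51.8,4.93,-75.15,6.16,-145.6]);hi=np.array([172,120.97,147.93,255.16,154.13,145.6])
def ik(p,Rt,J0):
    best=None
    for k in range(6):
        j0=np.clip(np.array(J0)+np.random.default_rng(k).normal(0,15*k,6),lo+.1,hi-.1)
        f=lambda J:np.concatenate([(fk(J,P)[0]-p)*10,(fk(J,P)[1]-Rt).ravel()])
        r=least_squares(f,j0,bounds=(lo,hi))
        if best is None or r.cost<best.cost: best=r
    return best.x,best.cost
E
python3 kin.py; cat > k2.py <<'E'
from kin import *
for tilt in (30,25,20):
  for n in (.1,.06,.026):
    for fl in (1,-1):
      p,Rt=grasp_pose(.004,n,tilt,base=BASE+grasp_pose(0,.039)[0]-BASE-(grasp_pose(0,.039,tilt)[0]-BASE))
      J,c=ik(p,Rt@np.diag([fl,fl,1]),[32,24,122,-64,16,89 if fl>0 else -91]); print(tilt,n,fl,np.round(J,1),c)
E
python3 k2.py
```

```text
[0.2604 0.0299 0.5408 0.0584 0.452  0.26  ]
[ 0.0105 -0.0051  0.0012] [-0.9005  0.4348 -0.    ] [ 0.  0. -1.]
[-0.0011  0.0003 -0.0025] [-0.0429  0.9991  0.0024] [ 0.5005  0.0236 -0.8654]
[ 0.0015 -0.0014  0.0013] [-0.0501  0.9987 -0.0006] [ 0.4977  0.0245 -0.867 ]
30 0.1 1 [ 29.2  23.7 120.2 -33.6  14.7 145.6] 0.011641836312003512
30 0.1 -1 [ 32.1  24.4 122.2 -65.4  15.7   0.6] 5.091359399206963e-27
30 0.06 1 [  30.4   30.   122.7  255.2   13.1 -141.1] 0.004110859918312722
30 0.06 -1 [ 30.9  29.6 120.3 -75.1  14.    9.7] 0.00010093684680389473
30 0.026 1 [  29.7   34.3  120.1  255.2   13.2 -141.4] 0.0011543382287784638
30 0.026 -1 [ 29.8  33.8 117.7 -75.1  13.2   9.1] 0.0014732217000142079
25 0.1 1 [ 29.8  24.1 118.5 -32.2  18.5 145.6] 0.0009285933314946194
25 0.1 -1 [ 30.7  24.2 119.1 -39.3  18.2 -26.4] 1.5105740078208987e-30
25 0.06 1 [ 28.4  29.1 117.  -33.2  15.3 145.6] 0.0026438817089983278
25 0.06 -1 [ 29.7  29.3 118.  -48.   15.  -18.2] 1.2123578247834791e-29
25 0.026 1 [ 27.4  33.3 115.3 -33.9  13.  145.6] 0.004614222049467039
25 0.026 -1 [ 29.   33.6 116.6 -57.3  12.9  -9.2] 1.515151841626027e-30
20 0.1 1 [ 29.3  24.6 115.8 -22.8  23.2 136.3] 1.5277493044804282e-27
20 0.1 -1 [ 29.3  24.6 115.8 -22.8  23.2 -43.7] 3.2484133904513516e-30
20 0.06 1 [ 28.6  29.4 115.1 -26.9  19.3 140.1] 1.4710437875786028e-30
20 0.06 -1 [ 28.6  29.4 115.1 -26.9  19.3 -39.9] 3.7376354168013365e-31
20 0.026 1 [ 28.   33.6 114.2 -31.4  16.3 144.3] 1.2254196374940142e-30
20 0.026 -1 [ 28.   33.6 114.2 -31.4  16.3 -35.7] 3.269740248562172e-30
```

```bash
cat >> h.py <<'E'
def gp(yb,n,tilt,N=.03):
    "grasp point on the beam normal-line at N for final, backed off along the tool axis to n; tool leaning tilt"
    g=BASE+R.from_euler('z',BYAW).as_matrix()@S30@[0,yb,N]
    _,Rt=grasp_pose(yb,n,tilt)
    return g+Rt[:,2]*(.019-(n-N)),Rt
E
cat > k2.py <<'E'
from kin import *
import kin
lo[3]=-140
Q=np.array([[0,1,0],[-1,0,0],[0,0,1.]]).T
for yb in (-.04,.004,.05):
 for tilt in (30,27,25,22):
  for n in (.1,.03):
      p,Rt=gp(yb,n,tilt)
      F=np.c_[-Rt[:,1],Rt[:,0],Rt[:,2]]
      J,c=ik(p,F,[32,24,122,-64,16,89]); print(yb,tilt,n,np.round(J,1),c<1e-6)
E
python3 k2.py
```

```text
-0.04 30 0.1 [ 27.1  23.2 124.8 -70.5  12.6  91.4] True
-0.04 30 0.03 [  25.3   32.7  121.6 -102.1   11.3  122.1] True
-0.04 27 0.1 [ 26.3  23.  122.9 -49.6  13.8  70. ] True
-0.04 27 0.03 [ 24.8  32.4 120.2 -78.1  10.   97.8] True
-0.04 25 0.1 [ 25.8  23.  121.6 -38.6  15.4  58.8] True
-0.04 25 0.03 [ 24.4  32.3 119.3 -61.1  10.3  80.6] True
-0.04 22 0.1 [ 25.1  23.1 119.7 -26.6  18.6  46.4] True
-0.04 22 0.03 [ 23.9  32.2 117.8 -40.1  12.2  59.3] True
0.004 30 0.1 [ 32.1  24.4 122.2 -65.4  15.7  90.6] True
0.004 30 0.03 [ 30.1  33.5 119.2 -89.4  13.3 113.6] True
0.004 27 0.1 [ 31.3  24.2 120.4 -48.8  16.8  73.4] True
0.004 27 0.03 [ 29.5  33.3 117.8 -69.7  12.6  93.4] True
0.004 25 0.1 [ 30.7  24.2 119.2 -39.5  18.2  63.8] True
0.004 25 0.03 [ 29.1  33.1 116.9 -56.5  13.   80.1] True
0.004 22 0.1 [ 29.9  24.4 117.3 -28.6  20.9  52.5] True
0.004 22 0.03 [ 28.5  33.1 115.5 -39.8  14.8  63.1] True
0.05 30 0.1 [ 36.9  25.9 119.1 -60.6  18.8  89.8] True
0.05 30 0.03 [ 34.7  34.6 116.2 -78.7  15.7 106.7] True
0.05 27 0.1 [ 36.   25.7 117.4 -47.1  19.9  75.7] True
0.05 27 0.03 [ 34.1  34.4 114.9 -62.5  15.5  90.1] True
0.05 25 0.1 [ 35.4  25.7 116.2 -39.3  21.1  67.5] True
0.05 25 0.03 [ 33.6  34.3 114.  -52.1  16.   79.5] True
0.05 22 0.1 [ 34.5  25.9 114.4 -29.5  23.6  57.3] True
0.05 22 0.03 [ 33.   34.2 112.6 -38.6  17.6  65.7] True
```

```bash
python3 -c "
from h import *
step(*gp(.004,.11,25));step(*gp(.004,.03,25))"
```

```text
t 2.9 dp cm [-0.   -0.14  1.12] rot [-0.0036  0.0852 -0.0032] 0.08534382955360843 F [-0.1648 -0.8164  0.3598] T [ 0.0072  0.2131 -0.0156] w 0.06188072799737296 J [ 31.9878  24.3116 122.0246 -63.9953  15.679   88.8937]
t 2.9 dp cm [ 3.38  0.02 -6.13] rot [-0.0036  0.0852 -0.0032] 0.08534382955360843 F [-0.1648 -0.8164  0.3598] T [ 0.0072  0.2131 -0.0156] w 0.06188072799737296 J [ 31.9878  24.3116 122.0246 -63.9953  15.679   88.8937]
```

Emit:
play_rows:
  dp:
    - [0,-0.1,0.6]
    - [0,-0.1,1.1]
    - [0.7,-0.1,-0.3]
    - [1.4,-0.1,-1.8]
    - [1.8,-0.1,-2.7]
  delta_rot:
    - [-0.002,0.04,-0.002]
    - [-0.003,0.085,-0.003]
    - [-0.003,0.085,-0.003]
    - [-0.003,0.085,-0.003]
    - [-0.003,0.085,-0.003]

```text
clock: 3.4
tool_pos: [0.5321, 0.2484, 0.093]
tool_rot: [[-0.048, 0.904, 0.425], [0.999, 0.042, 0.023], [0.003, 0.426, -0.905]]
contact_force: [0.2, -0.6, 0.1]
width: 0.0615
gripper_force: 0.0
```

Emit:
play_rows:
  dp:
    - [0.6,0,-1.2]
    - [1.1,0.1,-2.3]
    - [1.6,0.1,-3.4]
    - [1.6,0.1,-3.4]
    - [1.6,0.1,-3.4]
  delta_rot:
    - [0,0,0]
    - [0,0,0]
    - [0,0,0]
    - [0,0,0]
    - [0,0,0]

```text
clock: 3.9
tool_pos: [0.548, 0.2494, 0.059]
tool_rot: [[-0.048, 0.904, 0.425], [0.999, 0.042, 0.023], [0.002, 0.426, -0.905]]
contact_force: [0.6, 0.7, 0.9]
width: 0.0618
gripper_force: 0.0
```

```bash
python3 v.py g; python3 -c "
from h import *
step(*gp(.004,.03,25))"
```

```text
4.0 [0.5482 0.2494 0.059 ] [-0.1002 -0.077  -0.1342] [ 0.0154  0.1514 -0.0131]
t 4.0 dp cm [-0.11 -0.08 -0.22] rot [-0.0027  0.0034 -0.0008] 0.004479547571225252 F [-0.1002 -0.077  -0.1342] T [ 0.0154  0.1514 -0.0131] w 0.06186037337866691 J [ 28.5943  32.5132 116.5994 -53.7328  13.1661  76.7336]
```

View pics/g.png

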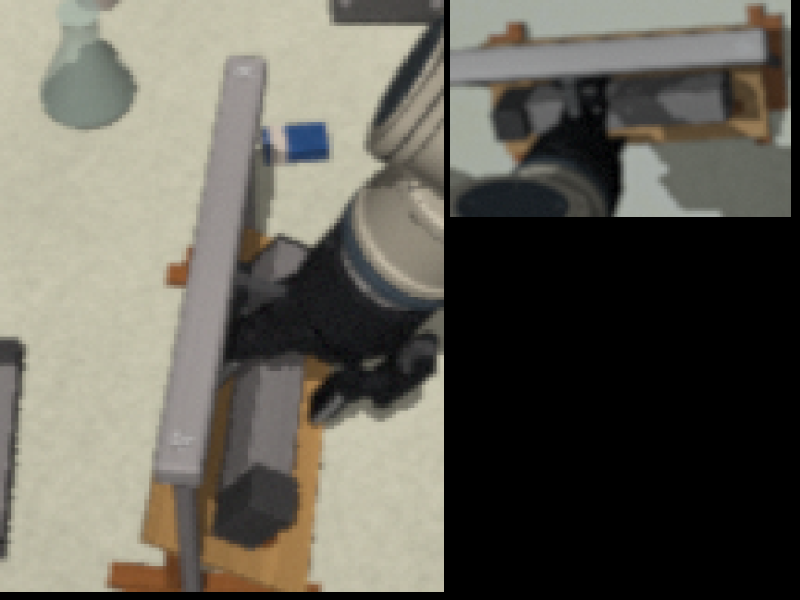

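Emit:
play_rows:
  dp:
    - [-0.1,0,-0.2]
    - [-0.1,0,-0.2]
    - [-0.1,0,-0.2]
    - [-0.1,0,-0.2]
    - [-0.1,0,-0.2]
  delta_rot:
    - [0,0,0]
    - [0,0,0]
    - [0,0,0]
    - [0,0,0]
    - [0,0,0]
  hand: 2
  grip_force: 30

```text
clock: 4.5
tool_pos: [0.5477, 0.2491, 0.0567]
tool_rot: [[-0.047, 0.904, 0.425], [0.999, 0.042, 0.022], [0.002, 0.426, -0.905]]
contact_force: [-1.5, -1.2, 9.0]
width: 0.0307
gripper_force: 28.9
```

Emit:
play_rows:
  dp:
    - [0,0,0]
    - [0,0,0]
    - [0,0,0]
    - [0,0,0]
    - [0,0,0]
  delta_rot:
    - [0,0,0]
    - [0,0,0]
    - [0,0,0]
    - [0,0,0]
    - [0,0,0]
  grip_force: 60

```text
clock: 5.0
tool_pos: [0.5476, 0.2491, 0.0569]
tool_rot: [[-0.047, 0.904, 0.426], [0.999, 0.042, 0.022], [0.002, 0.426, -0.905]]
contact_force: [-3.7, -1.8, 12.5]
width: 0.0299
gripper_force: 57.6
```

```bash
python3 -c "
from h import *
step(*gp(.004,.03,25))"
```

```text
t 5.0 dp cm [-0.05 -0.04 -0.01] rot [-0.0023  0.0038 -0.0003] 0.004453725330143699 F [-3.6643 -1.7666 12.5369] T [-0.2681 -0.6095 -0.2048] w 0.02986268443280628 J [ 28.6164  32.7295 116.6953 -54.953   13.0249  78.015 ]
```

Emit:
play_rows:
  dp:
    - [-0.2,0,0.4]
    - [-0.35,0,0.7]
    - [-0.5,0,1.0]
    - [-0.5,0,1.0]
    - [-0.5,0,1.0]
  delta_rot:
    - [0,0,0]
    - [0,0,0]
    - [0,0,0]
    - [0,0,0]
    - [0,0,0]
  grip_force: 100

```text
clock: 5.5
tool_pos: [0.5426, 0.249, 0.0657]
tool_rot: [[-0.046, 0.904, 0.424], [0.999, 0.041, 0.022], [0.002, 0.425, -0.905]]
contact_force: [4.4, 0.2, -3.0]
width: 0.0288
gripper_force: 98.1
```

```bash
cat > ft.py <<'E'
from h import *
from station import monitor
Fs=[];Ts=[]
for _ in range(6):
    capture("side"); s=monitor.get_obs(); Fs.append(s["contact_force"]);Ts.append(s["torque"])
F=np.mean(Fs,0);T=np.mean(Ts,0);print(s["clock"],s["tool_pos"],s["width"],s["gripper_force"],"F",F,np.std(Fs,0),"T",T,np.std(Ts,0))
print("F tool",s["tool_rot"].T@F,"T tool",s["tool_rot"].T@T)
E
python3 ft.py; python3 v.py l1
```

```text
5.8 [0.5426 0.2489 0.0657] 0.02853222628325688 98.10672909021378 F [ 5.0556 -0.3857 -1.9112] [0.5199 0.4217 0.4482] T [-0.2078 -0.5497 -0.4467] [0.0278 0.0204 0.0225]
F tool [-0.6245  3.7443  3.8666] T tool [-0.5403 -0.4003  0.3044]
5.9 [0.5426 0.249  0.0657] [ 5.1866 -0.772  -2.3656] [-0.2254 -0.5435 -0.4311]
```

View pics/l1.png

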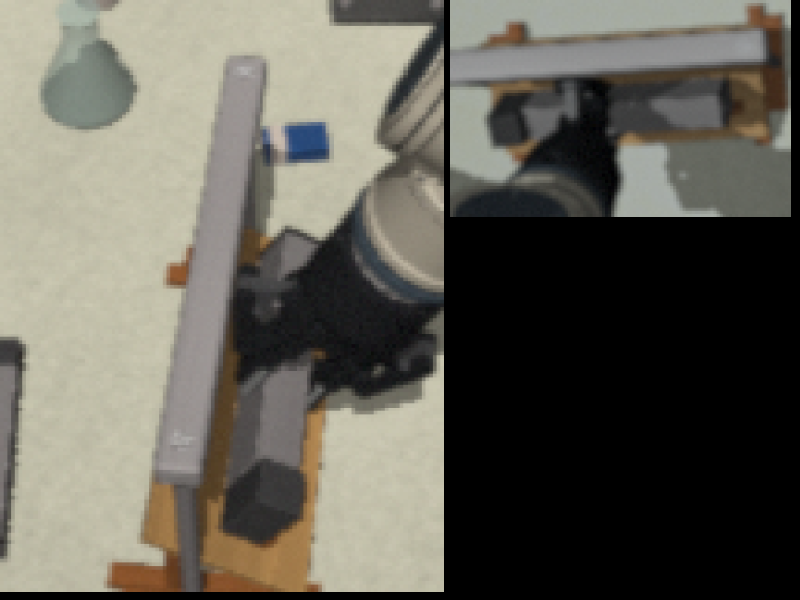

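Emit:
play_rows:
  dp:
    - [0.2,0,-0.4]
    - [0.4,0,-0.8]
    - [0.5,0,-1.0]
    - [0.5,0,-1.0]
    - [0.5,0,-1.0]
  delta_rot:
    - [0,0,0]
    - [0,0,0]
    - [0,0,0]
    - [0,0,0]
    - [0,0,0]
  grip_force: 60

```text
clock: 6.4
tool_pos: [0.5474, 0.2494, 0.0571]
tool_rot: [[-0.048, 0.903, 0.426], [0.999, 0.042, 0.023], [0.003, 0.426, -0.904]]
contact_force: [-6.2, -1.7, 19.3]
width: 0.0287
gripper_force: 103.7
```

Emit:
play_rows:
  dp:
    - [0,0,0]
    - [0,0,0]
    - [0,0,0]
    - [0,0,0]
    - [0,0,0]
  delta_rot:
    - [0,0,0]
    - [0,0,0]
    - [0,0,0]
    - [0,0,0]
    - [0,0,0]
  hand: 6.2
  grip_force: 30

```text
clock: 6.9
tool_pos: [0.5464, 0.2487, 0.0549]
tool_rot: [[-0.047, 0.905, 0.423], [0.999, 0.043, 0.021], [0.001, 0.423, -0.906]]
contact_force: [0.3, -0.0, -0.1]
width: 0.0619
gripper_force: 0.0
```

```bash
python3 ft.py; python3 -c "
from h import *
step(*gp(.046,.03,25))"; python3 - <<'E'
import sys; sys.path.insert(0,'.')
from h import *
a,_,_=grab("side"); b,_,_=grab("top")
f=lambda i,c,r:cv2.resize(i[r:r+37,c:c+50],(400,296),interpolation=cv2.INTER_CUBIC)
o=np.vstack([np.hstack([f(a,220,305),f(a,232,240)]),np.hstack([f(b,115,182),f(b,175,182)])])
cv2.imwrite("pics/z2.png",cv2.convertScaleAbs(o,alpha=1.5,beta=10))
E
```

```text
7.2 [0.5467 0.2488 0.0553] 0.06161053197505277 0.0 F [ 0.0939 -0.2036  0.6487] [0.5288 0.4007 0.3569] T [-0.0175  0.2003 -0.0001] [0.0231 0.0353 0.0069]
F tool [-0.2069  0.3513 -0.5522] T tool [ 0.2009 -0.0074 -0.0031]
t 7.2 dp cm [-0.15  4.18  0.15] rot [-0.0015  0.0013 -0.0005] 0.0020444781816747904 F [-0.3366  0.389   1.3117] T [0.007  0.2348 0.0057] w 0.06161053197505277 J [ 28.6204  32.872  116.7277 -54.9615  12.9851  78.0331]
```

View pics/z2.png

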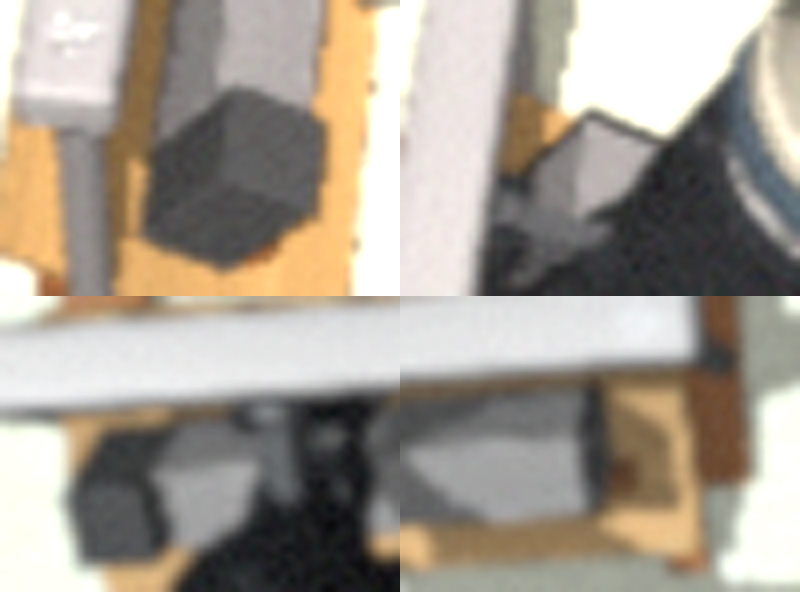

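Emit:
play_rows:
  dp:
    - [0,1,0.1]
    - [-0.1,2,0.1]
    - [-0.1,3,0.2]
    - [-0.2,4.1,0.2]
    - [-0.2,4.1,0.2]
  delta_rot:
    - [0,0,0]
    - [0,0,0]
    - [0,0,0]
    - [0,0,0]
    - [0,0,0]

```text
clock: 7.8
tool_pos: [0.5449, 0.292, 0.0576]
tool_rot: [[-0.05, 0.904, 0.424], [0.999, 0.044, 0.023], [0.002, 0.425, -0.905]]
contact_force: [-0.2, -0.0, 0.7]
width: 0.062
gripper_force: 0.0
```

Emit:
play_rows:
  dp:
    - [0,0,0]
    - [0,0,0]
    - [0,0,0]
    - [0,0,0]
    - [0,0,0]
  delta_rot:
    - [0,0,0]
    - [0,0,0]
    - [0,0,0]
    - [0,0,0]
    - [0,0,0]
  hand: 2
  grip_force: 40

```text
clock: 8.3
tool_pos: [0.545, 0.2897, 0.058]
tool_rot: [[-0.047, 0.904, 0.424], [0.999, 0.042, 0.022], [0.002, 0.425, -0.905]]
contact_force: [-2.5, -0.3, 6.4]
width: 0.0301
gripper_force: 38.7
```

Emit:
play_rows:
  dp:
    - [0,0,0]
    - [0,0,0.3]
    - [-0.1,0,0.6]
    - [-0.2,0,1.0]
    - [-0.2,0,1.0]
  delta_rot:
    - [0,0,0]
    - [0,0,0]
    - [0,0,0]
    - [0,0,0]
    - [0,0,0]
  grip_force: 90

```text
clock: 8.8
tool_pos: [0.5422, 0.2894, 0.0671]
tool_rot: [[-0.047, 0.905, 0.423], [0.999, 0.042, 0.021], [0.001, 0.423, -0.906]]
contact_force: [0.8, 0.5, -7.7]
width: 0.0288
gripper_force: 87.9
```

```bash
python3 ft.py
```

```text
9.1 [0.5426 0.2897 0.0671] 0.02869469945891867 87.88186518475413 F [ 0.1549 -0.0083 -7.8448] [0.4839 0.4285 0.5046] T [-0.0206  0.7672  0.0014] [0.0238 0.0283 0.0217]
F tool [-0.0257 -3.183   7.1717] T tool [0.7673 0.0145 0.0063]
```

Emit:
play_rows:
  dp:
    - [-0.5,0,0.9]
    - [-1.4,0,2.6]
    - [-2.5,-0.1,4.7]
    - [-3.6,-0.2,6.8]
    - [-4.7,-0.2,8.8]
  delta_rot:
    - [0,0,0]
    - [0,0,0]
    - [0,0,0]
    - [0,0,0]
    - [0,0,0]

```text
clock: 9.6
tool_pos: [0.4949, 0.2875, 0.1558]
tool_rot: [[-0.047, 0.905, 0.423], [0.999, 0.042, 0.021], [0.001, 0.423, -0.906]]
contact_force: [0.5, 0.5, -7.8]
width: 0.0286
gripper_force: 89.0
```

Emit:
play_rows:
  dp:
    - [0,0,0]
    - [0,0,0]
    - [-0.5,0,1]
    - [-1,0,2]
    - [-1,0,2]
  delta_rot:
    - [0,0,0]
    - [0,0,0]
    - [0,0,0]
    - [0,0,0]
    - [0,0,0]

```text
clock: 10.1
tool_pos: [0.4857, 0.2881, 0.1763]
tool_rot: [[-0.048, 0.904, 0.424], [0.999, 0.042, 0.022], [0.002, 0.425, -0.905]]
contact_force: [0.3, 0.8, -8.5]
width: 0.0289
gripper_force: 89.1
```

```bash
python3 ft.py; cat > f.py <<'E'
from h import *
_,Ws,Ks=grab("side");_,Wt,Kt=grab("top")
D={"side":(cv2.imread("pics/side0.png"),Ws,Ks,(283,180),(60,60)),"top":(cv2.imread("pics/top0.png"),Wt,Kt,(327,211),(60,60))}
obs=[]
B=np.array([[.05,.06,.01],[.05,-.06,.01],[-.05,-.06,.01],[-.05,.06,.01]])
for c,(im,W,K1,(u,v),(w,h)) in D.items():
    g=cv2.resize(cv2.cvtColor(im[v-35:v+35,u-35:u+35],cv2.COLOR_BGR2GRAY),None,fx=8,fy=8,interpolation=3)
    m=(cv2.threshold(g,0,255,cv2.THRESH_BINARY_INV|cv2.THRESH_OTSU)[1])
    cs=max(cv2.findContours(m,0,1)[0],key=cv2.contourArea)
    q=cv2.approxPolyDP(cv2.convexHull(cs),20,True)[:,0]; q=(q+.5)/8-.5+[u-35,v-35]; print(c,q.round(1).tolist())
    if len(q)==4: obs.append((W,K1,q))
def f(p,o=obs):
    r=[]
    for W,K1,q in o:
        a=proj(body(p,B),W,K1); d=np.linalg.norm(a[:,None]-q,axis=2); r.append((a-q[d.argmin(1)]).ravel())
    return np.concatenate(r)
for o in [[x] for x in obs]+[obs]:
    s=least_squares(f,[.5135,-.2027,.138],args=(o,)); print(s.x,s.fun.round(1))
E
python3 f.py
```

```text
10.4 [0.4856 0.2877 0.175 ] 0.029081113771999283 89.13203682750463 F [ 0.0376  0.2677 -7.8255] [0.3946 0.5132 0.2164] T [-0.0572  0.7667  0.0051] [0.0116 0.0432 0.0226]
F tool [ 0.2569 -3.2682  7.1109] T tool [ 0.7685 -0.0171 -0.0127]
side [[299.4, 168.6], [301.4, 196.4], [268.6, 195.4], [269.6, 167.6], [288.4, 164.6]]
top [[342.4, 189.6], [348.4, 224.4], [307.6, 230.4], [301.6, 197.6]]
[ 0.5142 -0.2029  0.1462] [-0.4 -0.9  0.1  0.1  0.5 -0.1 -0.3  0.9]
[ 0.5142 -0.2029  0.1462] [-0.4 -0.9  0.1  0.1  0.5 -0.1 -0.3  0.9]
```

```bash
cat >> h.py <<'E'
FC=np.array([.514,-.2027]);FY=.142
def fp(z,off=0):
    _,Rt=grasp_pose(0,0,0,yaw=FY); p=np.r_[FC,z]+Rt[:,0]*off
    return p,Rt
E
python3 -c "
from h import *
step(*fp(.15))
from kin import *
p,Rt=fp(.09)
print(ik(p,np.c_[-Rt[:,1],Rt[:,0],Rt[:,2]],[-20,24,100,0,50,0]))"
```

```text
t 10.5 dp cm [  2.83 -49.04  -2.5 ] rot [-0.0425  0.4354  0.0934] 0.4473418160003286 F [ 1.0992  0.4088 -7.6638] T [-0.0304  0.812  -0.023 ] w 0.028925609530362766 J [ 36.6395  17.7789 117.8732 -31.6856  26.636   60.2629]
(array([-21.5222,  29.9184, 109.0186,   0.    ,  41.0631, -29.6582]), np.float64(2.953022951061832e-29))
```

Emit:
play_rows:
  dp:
    - [0,-1.5,0.2]
    - [0,-3.8,0.5]
    - [0.2,-6.3,0.5]
    - [0.3,-8.8,0.5]
    - [0.5,-11.3,0.5]
  delta_rot:
    - [-0.002,0.02,0.004]
    - [-0.004,0.045,0.009]
    - [-0.006,0.065,0.014]
    - [-0.009,0.087,0.018]
    - [-0.011,0.109,0.023]

```text
clock: 11.0
tool_pos: [0.4905, 0.1738, 0.1802]
tool_rot: [[-0.071, 0.945, 0.321], [0.997, 0.069, 0.02], [-0.003, 0.321, -0.947]]
contact_force: [1.7, 0.0, -7.6]
width: 0.0286
gripper_force: 89.0
```

Emit:
play_rows:
  dp:
    - [0.1,-2.6,0]
    - [0.3,-5.2,0]
    - [0.4,-7.8,0]
    - [0.6,-10.4,0]
    - [0.7,-13,0]
  delta_rot:
    - [-0.002,0.022,0.005]
    - [-0.004,0.044,0.009]
    - [-0.006,0.065,0.014]
    - [-0.009,0.087,0.018]
    - [-0.011,0.109,0.023]

```text
clock: 11.5
tool_pos: [0.4978, 0.0436, 0.1804]
tool_rot: [[-0.094, 0.972, 0.216], [0.996, 0.093, 0.015], [-0.005, 0.216, -0.976]]
contact_force: [0.2, -0.1, -8.3]
width: 0.0289
gripper_force: 88.8
```

Emit:
play_rows:
  dp:
    - [0.1,-2.6,0]
    - [0.3,-5.2,0]
    - [0.4,-7.8,0]
    - [0.6,-10.4,0]
    - [0.7,-13,0]
  delta_rot:
    - [-0.002,0.022,0.005]
    - [-0.004,0.044,0.009]
    - [-0.006,0.065,0.014]
    - [-0.009,0.087,0.018]
    - [-0.011,0.109,0.023]

```text
clock: 12.0
tool_pos: [0.505, -0.0866, 0.1804]
tool_rot: [[-0.118, 0.987, 0.108], [0.993, 0.118, 0.008], [-0.005, 0.109, -0.994]]
contact_force: [0.9, -0.2, -8.1]
width: 0.0286
gripper_force: 88.7
```

Emit:
play_rows:
  dp:
    - [0.1,-2.5,0]
    - [0.3,-5,0]
    - [0.5,-7.5,0]
    - [0.7,-9.8,-0.5]
    - [0.9,-11.5,-1]
  delta_rot:
    - [-0.002,0.022,0.005]
    - [-0.004,0.044,0.009]
    - [-0.006,0.065,0.014]
    - [-0.009,0.087,0.018]
    - [-0.011,0.109,0.024]

```text
clock: 12.5
tool_pos: [0.5141, -0.202, 0.1702]
tool_rot: [[-0.141, 0.99, -0.0], [0.99, 0.141, -0.003], [-0.002, -0.001, -1.0]]
contact_force: [0.4, 0.2, -7.4]
width: 0.029
gripper_force: 88.7
```

```bash
sed -i 's/range(6)/range(16)/' ft.py; python3 ft.py; python3 -c "
from h import *
step(*fp(.11,0))"
```

```text
13.3 [ 0.5137 -0.2001  0.1704] 0.02882680563679334 89.0230093896389 F [ 0.2159  0.0426 -7.865 ] [0.6805 0.9059 0.6675] T [-0.0201  0.009   0.0143] [0.0782 0.0668 0.0228]
F tool [0.0222 0.2214 7.8649] T tool [ 0.0117 -0.0186 -0.0143]
t 13.3 dp cm [ 0.03 -0.26 -6.04] rot [ 0.0014 -0.     -0.0001] 0.001382660444140334 F [-0.0408  0.7025 -8.1415] T [0.0027 0.0618 0.0158] w 0.02882680563679334 J [-22.4745  22.7231 105.416   -0.0933  51.8322 -30.5609]
```

```bash
sed -i 's/range(16)/range(30)/' ft.py; python3 ft.py
```

```text
14.8 [ 0.5137 -0.2002  0.1703] 0.028507901470322103 89.02296680957079 F [ 0.0574  0.0167 -8.0179] [0.565  0.5644 0.4665] T [ 0.0022 -0.0065  0.0061] [0.0219 0.0303 0.0307]
F tool [0.0188 0.0615 8.0179] T tool [-0.0068  0.0013 -0.0061]
```

Emit:
play_rows:
  dp:
    - [0,-0.2,-1.5]
    - [0,-0.2,-3.5]
    - [0,-0.3,-5.5]
    - [0,-0.3,-7.2]
    - [0,-0.3,-7.6]
  delta_rot:
    - [0.001,0,0]
    - [0.001,0,0]
    - [0.001,0,0]
    - [0.001,0,0]
    - [0.001,0,0]

```text
clock: 15.3
tool_pos: [0.512, -0.2026, 0.0915]
tool_rot: [[-0.141, 0.99, -0.004], [0.99, 0.141, 0.001], [0.002, -0.004, -1.0]]
contact_force: [-0.2, 0.7, -7.7]
width: 0.0291
gripper_force: 89.0
```

```bash
python3 - <<'E'
from h import *
a,W,K1=grab("side"); b,W2,K2=grab("top")
def crop(im,W,K1,c,r,s,w,h):
    v=cv2.resize(im[r:r+h,c:c+w],None,fx=s,fy=s,interpolation=3)
    for pts,col in [(box([-.05,-.06,.01],[.05,.06,.01]),(0,255,0)),(box([-.013,-.01,.07],[.013,.01,.07]),(255,255,0))]:
        q=(proj(body([*FC,FY],pts),W,K1)-[c,r]+.5)*s-.5
        cv2.polylines(v,[cv2.convexHull(q.astype(np.int32))],True,col,1)
    return v
A=crop(a,W,K1,243,130,5,80,115);B=crop(b,W2,K2,280,175,4,98,75)
o=np.zeros((600,800,3),np.uint8);o[:575,:400]=A;o[:300,405:797]=B
cv2.imwrite("pics/ful.png",cv2.convertScaleAbs(o,alpha=1.3,beta=15)); step(*fp(.081))
E
```

```text
t 15.4 dp cm [ 0.09  0.03 -1.21] rot [-0.0005 -0.0022  0.0001] 0.0022214542066496794 F [ 0.135  0.348 -8.798] T [ 0.0135 -0.0207  0.0061] w 0.028572639847089527 J [-22.8105  29.6443 107.3922  -0.029   43.0892 -30.9201]
```

View pics/ful.png

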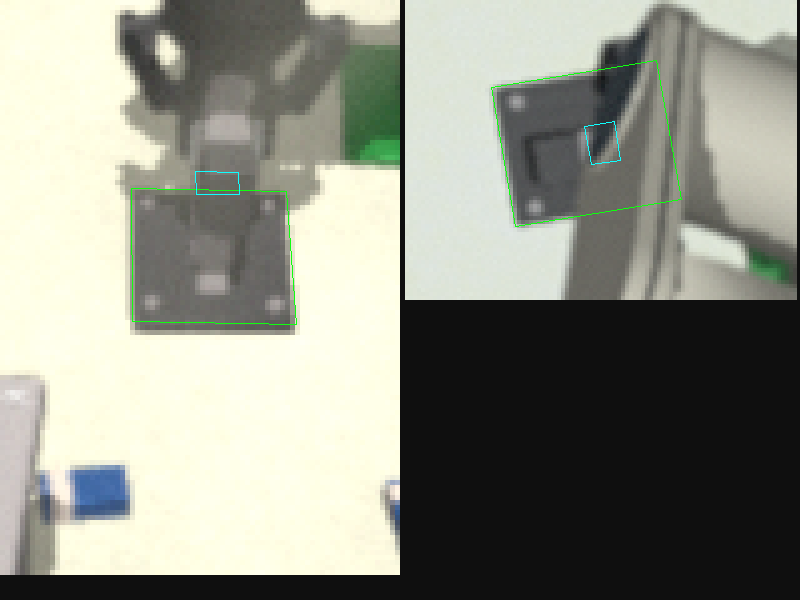

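Emit:
play_rows:
  dp:
    - [0.1,0,-0.2]
    - [0.1,0,-0.4]
    - [0.1,0,-0.6]
    - [0.1,0,-0.7]
    - [0.1,0,-0.8]
  delta_rot:
    - [0,-0.002,0]
    - [0,-0.002,0]
    - [0,-0.002,0]
    - [0,-0.002,0]
    - [0,-0.002,0]

```text
clock: 15.9
tool_pos: [0.5148, -0.2032, 0.0865]
tool_rot: [[-0.142, 0.99, 0.002], [0.99, 0.142, -0.0], [-0.001, 0.002, -1.0]]
contact_force: [0.8, -0.6, -7.6]
width: 0.0286
gripper_force: 89.2
```

Emit:
play_rows:
  dp:
    - [0,0,-0.1]
    - [0,0,-0.2]
    - [0,0,-0.2]
  delta_rot:
    - [0,0,0]
    - [0,0,0]
    - [0,0,0]

```text
clock: 16.2
tool_pos: [0.5146, -0.2032, 0.0842]
tool_rot: [[-0.141, 0.99, 0.002], [0.99, 0.141, -0.0], [-0.0, 0.002, -1.0]]
contact_force: [0.1, -0.8, -8.0]
width: 0.0285
gripper_force: 89.2
```

Emit:
play_rows:
  dp:
    - [0,0,-0.05]
    - [0,0,-0.1]
    - [0,0,-0.15]
    - [0,0,-0.15]
  delta_rot:
    - [0,0,0]
    - [0,0,0]
    - [0,0,0]
    - [0,0,0]

```text
clock: 16.6
tool_pos: [0.5148, -0.2032, 0.0831]
tool_rot: [[-0.141, 0.99, 0.002], [0.99, 0.141, -0.0], [-0.001, 0.002, -1.0]]
contact_force: [-0.8, 0.8, -3.8]
width: 0.0287
gripper_force: 89.0
```

Emit:
play_rows:
  dp:
    - [0,0,-0.05]
    - [0,0,-0.1]
    - [0,0,-0.15]
    - [0,0,-0.15]
  delta_rot:
    - [0,0,0]
    - [0,0,0]
    - [0,0,0]
    - [0,0,0]

```text
clock: 17.0
tool_pos: [0.5149, -0.2033, 0.0829]
tool_rot: [[-0.141, 0.99, 0.002], [0.99, 0.141, -0.001], [-0.001, 0.002, -1.0]]
contact_force: [-4.7, 2.1, 11.9]
width: 0.0287
gripper_force: 89.2
```

Emit:
play_rows:
  dp:
    - [0,0,0.1]
    - [0,0,0.1]
    - [0,0,0.1]
  delta_rot:
    - [0,0,0]
    - [0,0,0]
    - [0,0,0]

```text
clock: 17.3
tool_pos: [0.5148, -0.2032, 0.0829]
tool_rot: [[-0.142, 0.99, 0.002], [0.99, 0.142, -0.0], [-0.001, 0.002, -1.0]]
contact_force: [-3.0, 1.8, 7.0]
width: 0.0289
gripper_force: 89.5
```

```bash
sed -i 's/range(30)/range(12)/' ft.py; python3 ft.py
```

```text
17.9 [ 0.5149 -0.2032  0.0829] 0.02862005614746274 89.54701814800501 F [-3.7581  1.4784  6.6924] [0.4919 0.569  0.46  ] T [ 0.2241  0.8147 -0.024 ] [0.0197 0.034  0.0231]
F tool [ 1.9903 -3.4975 -6.701 ] T tool [0.7748 0.337  0.0242]
```

Emit:
play_rows:
  dp:
    - [0,0,0.05]
    - [0,0,0.05]
    - [0,0,0.05]
  delta_rot:
    - [0,0,0]
    - [0,0,0]
    - [0,0,0]
  grip_force: 40

```text
clock: 18.2
tool_pos: [0.5148, -0.2032, 0.083]
tool_rot: [[-0.141, 0.99, 0.002], [0.99, 0.141, -0.0], [-0.001, 0.002, -1.0]]
contact_force: [-3.0, 1.6, 4.6]
width: 0.0293
gripper_force: 89.5
```

Emit:
play_rows:
  dp:
    - [0,0,0]
    - [0,0,0]
    - [0,0,0]
  delta_rot:
    - [0,0,0]
    - [0,0,0]
    - [0,0,0]
  grip_force: 20

```text
clock: 18.5
tool_pos: [0.5148, -0.2032, 0.083]
tool_rot: [[-0.141, 0.99, 0.002], [0.99, 0.141, -0.0], [-0.001, 0.002, -1.0]]
contact_force: [-2.1, -0.1, 5.8]
width: 0.0287
gripper_force: 89.6
```

```bash
python3 ft.py
```

```text
19.1 [ 0.5148 -0.2032  0.0829] 0.028897551932555676 89.56399468705058 F [-2.3214  0.9548  4.9797] [0.569  0.4961 0.2276] T [ 0.1617  0.5989 -0.0032] [0.0389 0.035  0.0311]
F tool [ 1.2698 -2.1527 -4.9852] T tool [0.57   0.2448 0.0033]
```

Emit:
play_rows:
  dp:
    - [0,0,0.08]
    - [0,0,0.15]
    - [0,0,0.15]
  delta_rot:
    - [0,0,0]
    - [0,0,0]
    - [0,0,0]

```text
clock: 19.4
tool_pos: [0.5143, -0.203, 0.0835]
tool_rot: [[-0.141, 0.99, 0.001], [0.99, 0.141, 0.0], [-0.0, 0.001, -1.0]]
contact_force: [-0.6, -0.1, -7.7]
width: 0.0286
gripper_force: 88.9
```

```bash
python3 ft.py
```

```text
20.0 [ 0.5147 -0.2032  0.0844] 0.028993498631478612 88.9070531912148 F [-0.0233  0.0399 -7.8489] [0.2986 0.7039 0.4103] T [-0.0056  0.0265 -0.0009] [0.0222 0.026  0.029 ]
F tool [ 0.0477 -0.0323  7.8488] T tool [ 0.027  -0.0018  0.0009]
```

Emit:
play_rows:
  dp:
    - [0,0,-0.06]
    - [0,0,-0.12]
    - [0,0,-0.13]
    - [0,0,-0.13]
  delta_rot:
    - [0,0,0]
    - [0,0,0]
    - [0,0,0]
    - [0,0,0]

```text
clock: 20.4
tool_pos: [0.5148, -0.2032, 0.0831]
tool_rot: [[-0.141, 0.99, 0.002], [0.99, 0.141, -0.0], [-0.001, 0.002, -1.0]]
contact_force: [0.3, 0.1, -5.8]
width: 0.0285
gripper_force: 89.2
```

Emit:
play_rows:
  dp:
    - [0,0,0]
    - [0,0,0]
    - [0,0,0]
    - [0,0,0]
  delta_rot:
    - [0,0,0]
    - [0,0,0]
    - [0,0,0]
    - [0,0,0]
  hand: 3.6

```text
clock: 20.8
tool_pos: [0.5151, -0.2033, 0.0834]
tool_rot: [[-0.141, 0.99, 0.003], [0.99, 0.141, -0.001], [-0.001, 0.003, -1.0]]
contact_force: [0.3, -1.1, 0.6]
width: 0.0365
gripper_force: 0.0
```

```bash
python3 ft.py
```

```text
21.4 [ 0.5147 -0.2032  0.083 ] 0.035945865021232676 0.0 F [ 0.1489  0.0691 -0.0319] [0.4558 0.558  0.5536] T [ 0.0087  0.0093 -0.0167] [0.0316 0.0434 0.0344]
F tool [0.0474 0.1571 0.0322] T tool [0.008  0.0099 0.0167]
```

Emit:
play_rows:
  dp:
    - [0,0,0]
    - [0,0,0]
    - [0,0,0.5]
    - [0,0,1.5]
    - [0,0,3]
  delta_rot:
    - [0,0,0]
    - [0,0,0]
    - [0,0,0]
    - [0,0,0]
    - [0,0,0]
  hand: 6.5

```text
clock: 21.9
tool_pos: [0.5144, -0.203, 0.1136]
tool_rot: [[-0.141, 0.99, 0.001], [0.99, 0.141, 0.0], [-0.0, 0.001, -1.0]]
contact_force: [0.2, 0.1, -1.2]
width: 0.0653
gripper_force: 0.0
```

Emit:
play_rows:
  dp:
    - [0,0,2]
    - [0,0,5]
    - [0,0,9]
    - [0,0,13]
    - [0,0,15]
  delta_rot:
    - [0,0,0]
    - [0,0,0]
    - [0,0,0]
    - [0,0,0]
    - [0,0,0]

```text
clock: 22.4
tool_pos: [0.5161, -0.2037, 0.2683]
tool_rot: [[-0.141, 0.99, 0.008], [0.99, 0.141, -0.003], [-0.004, 0.007, -1.0]]
contact_force: [0.7, -1.1, 0.5]
width: 0.0645
gripper_force: 0.0
```

Emit:
play_rows:
  dp:
    - [-2,0,0]
    - [-6,0,0]
    - [-10,0,0]
    - [-13,0,0]
    - [-13,0,0]
  delta_rot:
    - [0,0,0]
    - [0,0,0]
    - [0,0,0]
    - [0,0,0]
    - [0,0,0]

```text
clock: 22.9
tool_pos: [0.3814, -0.2025, 0.264]
tool_rot: [[-0.14, 0.99, 0.001], [0.99, 0.14, -0.0], [-0.001, 0.001, -1.0]]
contact_force: [-0.8, -0.1, 0.3]
width: 0.0652
gripper_force: 0.0
```

```bash
python3 - <<'E'
from h import *
from station import monitor,finder
import time
ims=[]
for k in range(6):
    a,W,K1=grab("side"); b,W2,K2=grab("top"); ims.append((a,b))
d=[np.abs(ims[0][i].astype(int)-ims[-1][i]).max(2) for i in(0,1)]
print("changed px",[(x>40).sum() for x in d])
# predicted beam outline: level on the post, COM at ~+45
ok=np.vstack([box([-.015,-.145,.07],[.015,.055,.11])])
cx=[]
for c,im,W_,K_ in(("side",a,W,K1),("top",b,W2,K2)):
    m=cv2.convexHull(proj(body([*FC,FY],ok),W_,K_).astype(np.float32)); r=cv2.boundingRect(m); print(c,"pred bbox c",r[0]+r[2]/2,r[1]+r[3]/2,r[2],r[3])
    for d in finder.trace(c,"beam_mid"):
        M=np.zeros(d["mask"].shape,np.uint8); cv2.fillConvexPoly(M,m.astype(np.int32),1); iou=(M.astype(bool)&d["mask"]).sum()/max(1,(M.astype(bool)|d["mask"]).sum())
        print(np.round(d["bbox"]).tolist(),round(d["confidence"],2),"iou",round(iou,2))
print(monitor.get_obs()["clock"])
A=cv2.resize(a[100:215,230:330],None,fx=4,fy=4,interpolation=3);B=cv2.resize(b[160:260,270:400],None,fx=3,fy=3,interpolation=3)
o=np.zeros((460,800,3),np.uint8);o[:460,:400]=A;o[:300,405:795]=B;cv2.imwrite("pics/end.png",o)
E
```

```text
changed px [np.int64(461), np.int64(200)]
side pred bbox c 286.5 152.5 13 53
[177.0, 310.0, 18.0, 60.0] 0.88 iou 0.0
[287.0, 153.0, 12.0, 52.0] 0.77 iou 0.89
top pred bbox c 348.0 207.5 82 25
[349.0, 207.0, 77.0, 21.0] 0.83 iou 0.91
[153.0, 144.0, 50.0, 22.0] 0.76 iou 0.0
23.6
```

```bash
python3 -c "
from station import job
print(job.finish_job())"
```

```text
the job is handed in; nothing more can be done
None
```

I set the beam down at its balance point, about 45 mm to the +y side of its middle, across the grey fulcrum post. It was released and checked level in both cameras, with the arm clear, when I handed the job in at about 24 s; no verdict came back.

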